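Set up the folding memo board on its kickstand

TASK

The kitchen memo board is lying face down with its kickstand folded and locked by the brass stay. Lift the stay off the pin on the leg and lay it right back, press the thumb pad so that the leg swings fully out, drop the outer notch of the stay over the pin to lock the leg, and then tip the board up on its bottom edge, there where it lies, so that it leans back and stands by itself on the locked kickstand. Leave the salt shaker, milk jug and cup undisturbed.

Things in the scene. Friction and masses are not known exactly. Their poses are not given: they have to be found in the camera images.
- board: Memo board, 0.5 kg, oak frame 175 (x) x 240 (y) x 20 mm, lying slate face down, back up. Origin: centre of the face, on the worktop. z: out of the back. x: from the top edge (-87.5 mm, nearer the robot) to the bottom edge (+87.5). Rails 20 mm wide; between them the back is recessed to 8 mm above the face. Standing on its foot it leans 18 degrees back, slate to the robot, z pointing away from it.
- tab (a point): Centre of the oak hanging tab in the middle of the top edge: 42 mm (x) x 26 mm (y) x 12 mm thick, 4 to 16 mm above the worktop while the board lies. Pinched lightly across its 26 mm width, it turns between the finger pads as the board is tipped.
- bottom_edge (a point): Middle of the bottom edge at the back, 20 mm above the face: the edge on which the leaning board stands. At board x = 87.5 mm, y = 0.
- leg (a joint): Kickstand leg: steel strip 30 x 6 mm; hinge along y at board x = -22.5 mm, y = 0, z = 27 mm. 0 = folded flat, foot to the bottom edge; 0.733 = fully out, at its stop. A rocker: pressing the 25 mm end beyond the hinge (to the top edge) down into the recess raises the foot. Stiff (0.045 N m, 3 to 8 N at the pad), it stays where left. With the stay still on the pin it jams at about 0.27.
- thumb_pad (a point): Middle of the ribbed black thumb pad on the leg's short end, 18 mm from the hinge towards the top edge; 20 mm (x) by 27 mm (y). Leg folded: 31 mm above the face. Fully pressed the pad slopes down 42 degrees, its outer end 13 mm above the face.
- foot (a point): Centre of the round rubber foot, 10 mm diameter, 30 mm long along y, at the end of the leg, 106 mm from the hinge.
- pin (a point): Point on the brass pin (5 mm diameter, along y) on the leg's left (+y) side where the stay rests on it; 90 mm from the leg's hinge, board y = 50 mm. Folded: board x = 67.5 mm, z = 27 mm. Leg fully out: board x = 44.4 mm, z = 87 mm.
- stay (a joint): Brass stay, a 5 mm bar turning freely about an axis along y at board x = 12.5 mm, y = 50 mm, z = 27 mm. 0 = flat towards the bottom edge, inner notch on the pin (start); 1.57 = upright; 2.79 = laid right back towards the top edge, at its stop. It falls to whichever side of upright it is left. Leg fully out and outer notch seated on the pin: 1.08.
- outer_notch (a point): Where the pin's centre sits when the stay's outer notch is engaged, 68 mm from the stay's axis. The notch is 9 mm wide, between two 8 mm prongs, open on the side that faces down at the start; the inner notch is 55 mm from the axis.
- ball (a point): Centre of the 14 mm brass ball on the free end of the stay, by which it is handled: board y = 50 mm, 86.4 mm from the stay's axis; the line from axis to ball is 0.093 rad ahead of the stay's angle. Start: 35 mm above the face, 11 mm beyond the bottom edge. It turns freely between finger pads closing along the board's y.
- salt_shaker: Bystander: glass salt shaker with grey top, 44 mm diameter, 90 mm tall, standing to the right of the board. Origin: centre of its underside.
- milk_jug: Bystander: steel milk jug, 78 by 103 by 84 mm, standing left of the board or behind it. Origin: centre of its underside.
- espresso_cup: Bystander: green espresso cup, 65 by 91 by 52 mm, standing left of the board or behind it. Origin: centre of its underside.

How it is judged:
On the way, in this order (a step that is already met when the one before it is completed fails the run):
1. the stay is lifted off the pin and laid back past upright while the leg is still folded (value of joint stay above 2.3 rad and value of joint leg below 0.3 rad), for 0.2 s.
2. the leg is swung fully out (value of joint leg above 0.67 rad and value of joint stay above 1.7 rad), for 0.2 s.
3. the outer notch of the stay is seated over the pin, the board still lying down (distance between outer_notch and pin below 0.005 m and value of joint leg above 0.65 rad and angle between board's own z axis and vertical below 0.3 rad), for 0.2 s.
At the end, for the whole second after the job is handed in: The board stands still on its bottom edge, leaning back 13 to 24 degrees, bottom edge and kickstand foot both on the worktop, the bottom edge within 12 cm of where it was at the start; the leg is fully out (over 0.65 rad) and the pin sits in the stay's outer notch (within 5 mm) (angle between board's own z axis and vertical between 1.8 and 1.99 rad and angle between board's own x axis and vertical above 2.6 rad and height (world z) of foot below 0.012 m and height (world z) of bottom_edge below 0.008 m and distance of bottom_edge from where it was at the start of the episode below 0.12 m and distance between outer_notch and pin below 0.005 m and value of joint leg above 0.65 rad and linear speed of board below 0.02 m/s and angular speed of board below 0.1 rad/s); the robot touches nothing.
It fails at once if the salt shaker is pushed more than 3 cm or tipped over (distance of salt_shaker from where it was at the start of the episode above 0.03 m or angle between salt_shaker's own z axis and vertical above 0.4 rad).
It fails at once if the milk jug is pushed more than 3 cm or tipped over (distance of milk_jug from where it was at the start of the episode above 0.03 m or angle between milk_jug's own z axis and vertical above 0.4 rad).
It fails at once if the cup is pushed more than 3 cm or tipped over (distance of espresso_cup from where it was at the start of the episode above 0.03 m or angle between espresso_cup's own z axis and vertical above 0.4 rad).
It also fails if it takes over 67 s, if anything falls off the work surface, if the arm or the gripper's body presses on something with over 40 N, if the wrist force passes 120 N, or if a joint passes its speed limit or range.

ROBOT

A 6-joint arm with a two-finger parallel gripper is mounted at the origin on a cart in front of the work surface, level with it; the furniture and walls round the work are solid. World frame = base frame: x ahead of the robot, y to its left, z up, the work surface at z = 0. Lengths are in m, angles in rad, forces in N, time in s.
With the tool pointing down it reaches from about 0.3 to 0.875 m from the base axis. Payload 6.4 kg.
Tool frame: the origin (TCP) lies midway between the tips of the shut fingers; the grasp point (between the pads) lies 19 mm behind it; z points along the fingers, y is the line along which they close (so a half turn about z gives the same grasp; the last joint's range is limited). The gripper opens to 88 mm and grips with 3 to 60 N. Pads are 18 mm wide; open, the fingers measure 123 mm over their backs; the gripper's body (75 mm by 187 mm) begins 45 mm behind the grasp point.
Start: joints at [-1.329, 0.181, 1.607, -0, 1.354, -0.206], TCP at [0.249, -0.518, 0.239] pointing down, gripper open.
Joint ranges: [-2.99, 2.99], [-0.89, 2.07], [0.3, 2.58], [-1.14, 4.28], [0, 2.63], [-3.12, 3.12]. Speed limits (rad/s): [2.57, 2.57, 3.01, 3.14, 3.14, 3.14].

INTERFACE

Orientations are given as [roll, pitch, yaw] about the fixed x, y, z axes, in that order (R = Rz(yaw) Ry(pitch) Rx(roll)).
In Python, from station import ctrl, kinematics, viewer, order gives the robot as it stands. Calls block until the motion is done:
- ctrl.move_to(position, orientation): joint-space move of the TCP to a pose.
- ctrl.move_linear(position, rot=None, vel=0.15, guard=None): straight line of the TCP; rot=None keeps the orientation; vel is the mean speed in m/s. With guard (N) it stops when the force on the tool has changed by that much, and returns True; else False.
- ctrl.movej(angles): joint-space move.
- ctrl.release() and ctrl.grasp(grasp_force=None): open the fingers fully, or close them until they stop; grasp_force is the grip in N (None keeps the last).
- ctrl.sleep(seconds).
- kinematics.ik(position, orientation): joint angles nearest the present ones, or None.
- ctrl.get_obs(): the state.
- viewer.camera(name): name is "scene" or "top" or "wrist"; returns (picture, depth): 420x560x3 uint8, red, green, blue; 420x560 float32, m along the optical axis (not along the pixel's ray), 0 where there is no reading.
- viewer.camera_params(name): a dict with "K" (3x3 intrinsics, pixels), "extrinsics" (4x4, takes a point from world to camera coordinates); the wrist camera has in their place "tool_from_camera" (4x4, takes a point from camera to tool coordinates, whose origin is the TCP and whose axes are the flange's). Camera axes: x right, y down, z forward; pixel columns grow to the right and rows downward; lengths in m; the calibration is good to about 2 mm. A picture is of the moment at which its call begins: read the wrist's pose just before it. camera_params takes no time and is no camera call.
A pose or a line that the arm cannot do raises ctrl.PlanningError and nothing moves.
- order.finish_job(): hands the job in; it is judged then, once.
The state is a dict: "t": time; "qpos": joint angles; "qd": joint speeds; "joint_efforts": joint torques, N m; "ee_pos": TCP position; "eef_rot": TCP orientation; "ft_force": force on the tool from outside, world axes, zero at the start; "torque": the same for the moment, N m; "grip_width": opening from 0.0 (shut) to 1.0 (fully open); "gripper_force": force on a finger pad.
Only numpy, scipy, OpenCV 4.12 (cv2) and the standard library are available. Lean on these libraries where they do the work, as an engineer would, in place of code of your own. Each camera call takes 0.05 s, during which the arm holds its last target. There are 200 camera calls.

## Working session

There is one attempt and no reset: what is moved stays moved. The work goes in short steps, each a Python script; the robot and the scene stay as the last script left them, time stands still between calls to the robot, and variables do not carry over. Pictures are saved under pics/ and viewed, at most 13 in all, crops included, and the job is handed in when it is done.

```bash
mkdir -p pics; ls; python3 - <<'E'
from station import ctrl, kinematics, viewer, order
import cv2, numpy as np
np.set_printoptions(precision=4,suppress=True)
o=ctrl.get_obs(); print(o['t'],o['ee_pos'],o['eef_rot'],o['grip_width'])
for n in ["top","scene"]:
    im,d=viewer.camera(n); p=viewer.camera_params(n); print(n,p)
    np.savez(f"pics/{n}.npz",im=im,d=d,**p); cv2.imwrite(f"pics/{n}.png",im[:,:,::-1])
print(viewer.camera_params("wrist"))
E
```

```text
pics
0.0 [ 0.2488 -0.5178  0.2378] [-3.1399 -0.0004  0.4478] 0.9998358742192226
top {'K': array([[511.5547,   0.    , 267.9921],
       [  0.    , 511.5547, 200.3383],
       [  0.    ,   0.    ,   1.    ]]), 'extrinsics': array([[ 0.2788, -0.9603, -0.001 , -0.0953],
       [-0.9355, -0.2714, -0.2263,  0.6106],
       [ 0.2171,  0.064 , -0.9741,  1.1664],
       [ 0.    ,  0.    ,  0.    ,  1.    ]])}
scene {'K': array([[461.5579,   0.    , 275.5625],
       [  0.    , 461.5579, 212.7712],
       [  0.    ,   0.    ,   1.    ]]), 'extrinsics': array([[ 0.6971,  0.7166,  0.0232, -0.4559],
       [ 0.3141, -0.2762, -0.9083, -0.1127],
       [-0.6445,  0.6405, -0.4176,  1.433 ],
       [ 0.    ,  0.    ,  0.    ,  1.    ]])}
{'K': array([[376.6706,   0.    , 283.8926],
       [  0.    , 376.6706, 211.423 ],
       [  0.    ,   0.    ,   1.    ]]), 'tool_from_camera': array([[-0.0003, -0.9667, -0.2558,  0.0654],
       [ 1.    , -0.0003, -0.0001, -0.0009],
       [ 0.0001, -0.2558,  0.9667, -0.1475],
       [ 0.    ,  0.    ,  0.    ,  1.    ]])}
```

View pics/top.png

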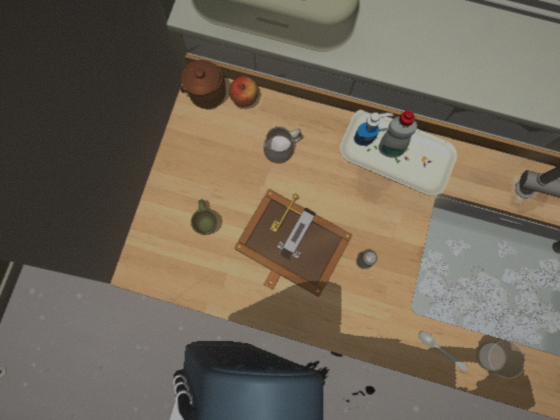

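View pics/scene.png

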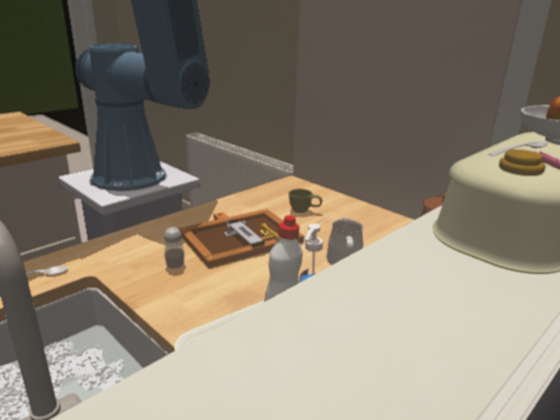

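The top view shows the board's outline with corners near px (270,191), (351,235), (320,294) and (237,248). The tab is at (271,280), the ball (295,197), the shaker (368,259), the jug (280,143) and the cup (204,218). The scene view agrees with this.

```bash
cat > h.py <<'E'
from station import ctrl, kinematics, viewer, order
import cv2, numpy as np, json
from scipy.spatial.transform import Rotation as R
np.set_printoptions(precision=4,suppress=True)
def cam(name, T=None):
    p=viewer.camera_params(name)
    return p['K'], (np.linalg.inv(p['extrinsics']) if name!='wrist' else T@p['tool_from_camera'])
def ray(px,K,W,z):
    d=W[:3,:3]@np.linalg.solve(K,[px[0],px[1],1.]); o=W[:3,3]
    return o+d*(z-o[2])/d[2]
def tool():
    o=ctrl.get_obs(); T=np.eye(4); T[:3,:3]=R.from_euler('xyz',o['eef_rot']).as_matrix(); T[:3,3]=o['ee_pos']; return T
def wrist(fn):
    T=tool(); im,d=viewer.camera('wrist'); K,W=cam('wrist',T)
    cv2.imwrite(f'pics/{fn}.png',im[:,:,::-1]); np.savez(f'pics/{fn}.npz',im=im,d=d,K=K,W=W); return im,d,K,W
E
python3 - <<'E'
from h import *
K,W=cam('top')
for n,p,z in [('c1',(270,191),.02),('c2',(351,235),.02),('c3',(320,294),.02),('c4',(237,248),.02),('tab',(271,280),.016),('ball',(295,197),.035),('salt',(368,259),.09),('jug',(280,143),.084),('cup',(204,218),.05)]:
    print(n,ray(p,K,W,z))
c=[ray(p,K,W,.02)[:2] for p in [(270,191),(351,235),(320,294),(237,248)]]
m=np.mean(c,0); v=(c[0]+c[1]-c[2]-c[3])/2; yaw=np.arctan2(v[1],v[0]); print(m,yaw)
for dy in (0,np.pi):
  r=[np.pi,0,yaw+dy]; 
  print(r,kinematics.ik([m[0],m[1],.25],r))
E
```

```text
c1 [0.6488 0.0839 0.02  ]
c2 [ 0.5967 -0.1401  0.02  ]
c3 [ 0.4362 -0.1033  0.02  ]
c4 [0.487  0.1217 0.02  ]
tab [0.4356 0.0196 0.016 ]
ball [0.6477 0.0188 0.035 ]
salt [ 0.5391 -0.1838  0.09  ]
jug [0.7567 0.0897 0.084 ]
cup [0.5315 0.2175 0.05  ]
[ 0.5422 -0.0095] -0.2275305267216786
[3.141592653589793, 0, np.float64(-0.2275305267216786)] [-0.2365  0.0979  1.677  -0.      1.3667  1.5619]
[3.141592653589793, 0, np.float64(2.9140621268681146)] [-0.2365  0.0979  1.677   0.      1.3667 -1.5797]
```

```bash
python3 - <<'E'
from h import *
yaw=-0.2275
m=np.array([.5422,-.0095]); u=np.array([np.cos(yaw),np.sin(yaw)])
p=m-.03*u
ctrl.move_to([p[0],p[1],.26],[np.pi,0,yaw+np.pi])
im,d,K,W=wrist('w1'); print(ctrl.get_obs()['t'])
E
```

```text
2.2333
```

View pics/w1.png

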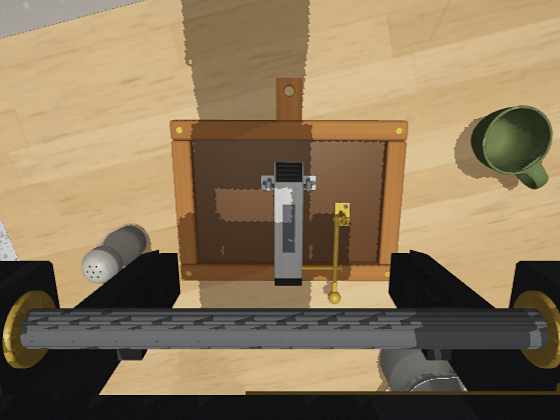

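The wrist view shows brass corner screws at about (179,130), (399,131), (187,273) and (388,273). The tab is at (289,98), the ball (334,298), and the leg runs down column 289. I'll fit the screws and the ball by brass colour.

```bash
python3 - <<'E'
from h import *
f=np.load('pics/w1.npz'); im,d,K,W=f['im'],f['d'],f['K'],f['W']
hsv=cv2.cvtColor(im,cv2.COLOR_RGB2HSV)
m=cv2.inRange(hsv,(20,150,90),(35,255,255))
n,l,st,c=cv2.connectedComponentsWithStats(m)
for i in range(1,n):
    if st[i,4]>4: print(st[i],c[i],ray(c[i],K,W,.02),d[int(c[i][1]),int(c[i][0])])
# rail corners by red-brown frame mask (top edge), tab sides
for p,z in [((171.5,121.5),.02),((407.5,121.5),.02)]: print(ray(p,K,W,z))
print('tab',[ray(p,K,W,.016) for p in [(276,78),(302,78)]])
print('jug px', [ray(p,K,W,.084) for p in [(380,350),(383,375)]])
# height sample jug from top cam depth
g=np.load('pics/top.npz'); Kt=g['K'];Wt=np.linalg.inv(g['extrinsics'])
v,u=np.mgrid[110:180,250:320]; z=g['d'][v,u]
P=np.stack([(u-Kt[0,2])/Kt[0,0]*z,(v-Kt[1,2])/Kt[1,1]*z,z,np.ones_like(z)],-1)@Wt.T
q=P[(P[...,2]>.03)&(P[...,2]<.11)&(P[...,0]>.68)]
print('jug',q.min(0),q.max(0))
E
```

```text
[176 127   7   7  35] [178.8    129.7143] [ 0.4415 -0.0949  0.02  ] 0.37763044
[396 128   6   6  33] [398.4242 130.5758] [0.4926 0.1202 0.02  ] 0.3768666
[302 202  48 102 853] [334.6905 248.408 ] [0.6016 0.0333 0.02  ] 0.39604926
[186 271   6   5  21] [188.1905 272.9048] [ 0.593  -0.1308  0.02  ] 0.41716
[385 272   5   5  21] [387.0476 273.8095] [0.6442 0.0842 0.02  ] 0.41662142
[  3 294  26  74 477] [ 12.0776 332.5702] [ 0.6184 -0.352   0.02  ] 0.07015235
[539 294  21  74 359] [553.4596 330.2869] [0.7579 0.2606 0.02  ] 0.071108975
[526 307   5   1   5] [528. 307.] [0.721  0.2339 0.02  ] 0.07818228
[ 0.4322 -0.0996  0.02  ]
[0.4859 0.1304 0.02  ]
tab [array([0.4156, 0.0119, 0.016 ]), array([0.4214, 0.0367, 0.016 ])]
jug px [array([0.6905, 0.0527, 0.084 ]), array([0.7195, 0.0509, 0.084 ])]
jug [0.728  0.0489 0.0304 1.    ] [0.809  0.1338 0.0882 1.    ]
```

```bash
cat >> h.py <<'E'
C=np.array([.5428,-.0053,0.]); YAW=-.2332
def B(x,y,z): return C+R.from_euler('z',YAW).apply([x/1e3,y/1e3,z/1e3])
DOWN=[np.pi,0,YAW+np.pi]
def inb(p): return 1e3*R.from_euler('z',-YAW).apply(np.asarray(p)-C)
def ball(s): return np.array([12.5+86.4*np.cos(s+.093),50,27+86.4*np.sin(s+.093)])
def state(): 
    o=ctrl.get_obs(); print('t',round(o['t'],2),'tcpB',inb(o['ee_pos']),'F',o['ft_force'],'grip',round(o['grip_width']*88,1),o['gripper_force'])
E
python3 - <<'E'
from h import *
f=np.load('pics/w1.npz'); print('ball seen',inb(ray((334,298),f['K'],f['W'],.035)), ball(0))
off=np.array([4,0,-11])
a=ball(0)+off
ctrl.move_to(B(a[0],a[1],90),DOWN)
print(ctrl.move_linear(B(*a),vel=.1,guard=8)); state()
ctrl.grasp(grasp_force=10); state()
im,d,K,W=wrist('w2')
E
```

```text
ball seen [99.9689 50.45   35.    ] [98.5266 50.     35.0236]
False
t 3.93 tcpB [102.9685  50.0615  24.4131] F [ 0.6734 -0.3945 -0.1905] grip 88.2 0.0
t 5.07 tcpB [102.4626  49.8675  23.9726] F [-0.4748  0.3176  0.9436] grip 12.9 10.000019967556
```

View pics/w2.png

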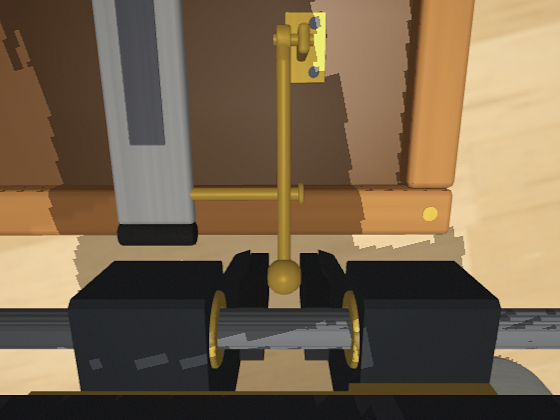

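The ball (285,277) sits between the pads and the stay is still on the pin. Next I'll swing the stay back.

```bash
python3 - <<'E'
from h import *
off=np.array([4,0,-11])
for s in np.linspace(0,2.72,11)[1:]:
    ctrl.move_linear(B(*(ball(s)+off)),vel=.12)
    o=ctrl.get_obs(); print(round(s,2),round(o['t'],2),o['ft_force'],round(o['grip_width']*88,1))
state(); wrist('w3')
E
```

```text
0.27 5.46 [ 2.2006 -0.2765  0.9947] 12.2
0.54 5.8 [1.5564 1.1567 0.6878] 12.8
0.82 6.14 [ 0.1761  0.6025 -0.316 ] 12.7
1.09 6.48 [ 0.6713 -0.2004 -1.4965] 12.5
1.36 6.83 [ 0.4257  0.2763 -1.7793] 12.6
1.63 7.17 [-0.9126  0.485  -0.3551] 12.6
1.9 7.51 [-0.4346 -1.3915  1.7839] 12.8
2.18 7.85 [-1.3752  0.0441  2.8683] 12.6
2.45 8.19 [-4.407  -0.2011  3.363 ] 12.5
2.72 8.53 [-3.4019  0.7154  2.1009] 12.3
t 8.53 tcpB [-65.4534  49.9905  43.8951] F [-3.4019  0.7154  2.1009] grip 12.3 9.999998956918716
```

View pics/w3.png

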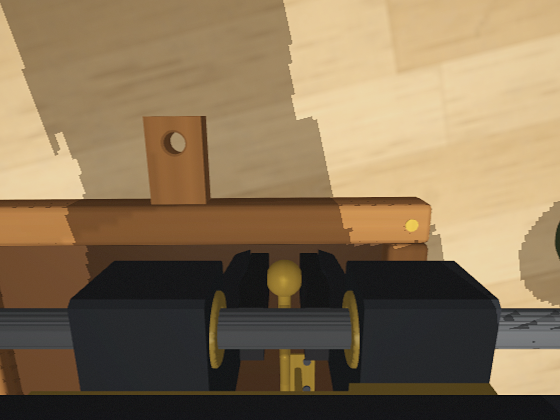

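The stay is laid back, with the ball at (285,280) still in the pads over the board. I'll release it, relocate the board from the screws, then press the pad with shut fingers.

```bash
cat >> h.py <<'E'
def relocate(fn):
    """screws -> centre, yaw; expects the view pose of w1"""
    im,d,K,W=wrist(fn)
    m=cv2.inRange(cv2.cvtColor(im,cv2.COLOR_RGB2HSV),(20,150,90),(35,255,255))
    n,l,st,c=cv2.connectedComponentsWithStats(m); out=[]
    for sx in (-78,78):
        for sy in (-110.5,110.5):
            e=[(np.linalg.norm(inb(ray(c[i],K,W,.02))[:2]-[sx,sy]),i) for i in range(1,n) if 10<st[i,4]<60]
            e=min(e); out.append(inb(ray(c[e[1]],K,W,.02)) if e[0]<15 else np.full(3,np.nan))
    print('screws (board frame)',np.array(out)[:,:2].round(1).tolist()); return np.array(out)
E
python3 - <<'E'
from h import *
ctrl.release(); state()
p=B(-65.5,50,44); p[2]=.15; ctrl.move_linear(p,vel=.2)
ctrl.move_to(B(-31,0,260),DOWN); relocate('w4'); state()
E
```

```text
t 9.76 tcpB [-65.2821  49.9986  43.8697] F [-0.4604  0.1321 -0.0012] grip 87.9 0.0
screws (board frame) [[-78.6, -109.9], [-80.1, 111.1], [76.9, -109.1], [75.4, 112.0]]
t 11.06 tcpB [-32.3239   0.0931 257.5915] F [ 0.0704 -0.4957 -0.9798] grip 87.9 0.0
```

```bash
sed -i 's/^C=.*/C=np.array([.5415,-.0040,0.]); YAW=-.228/' h.py; python3 - <<'E'
from h import *
ctrl.grasp(grasp_force=10)
ctrl.move_to(B(-47,0,60),DOWN)
print(ctrl.move_linear(B(-47,0,36),vel=.1,guard=10)); state()
print(ctrl.move_linear(B(-48,0,17),vel=.04,guard=25)); state()
ctrl.sleep(.3); state(); wrist('w5')
E
```

```text
False
t 13.57 tcpB [-46.3097  -0.0059  36.7593] F [-0.2484 -0.0462  0.6123] grip 0.8 0.0
False
t 14.19 tcpB [-48.36    -0.0073  16.7591] F [-0.1874 -0.496   0.7641] grip 0.3 0.4027212513028644
t 14.49 tcpB [-48.2591  -0.0069  16.8938] F [-1.2277  0.1573  0.1398] grip 0.5 0.34554135985672474
```

View pics/w5.png

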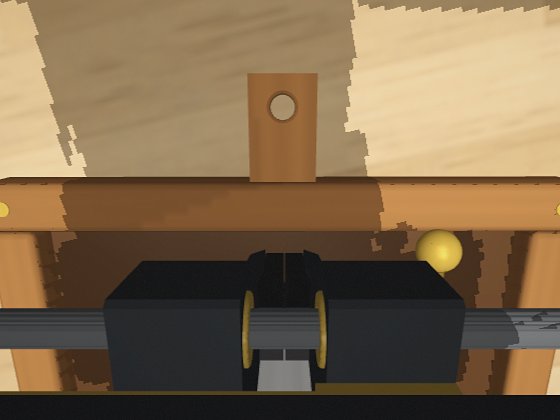

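The fingers are on the pad and the tab and ball are visible, but there's no resistance yet. I'll press further until the stop, then look from above.

```bash
python3 - <<'E'
from h import *
print(ctrl.move_linear(B(-48,0,11),vel=.03,guard=15)); state()
ctrl.sleep(.3)
ctrl.move_linear(B(-55,0,90),vel=.2)
ctrl.move_to(B(-50,0,300),DOWN); ctrl.sleep(.2)
im,d,K,W=wrist('w6'); state()
E
```

```text
True
t 14.75 tcpB [-47.5825   0.0274  15.5928] F [-7.1334  0.4307 16.0861] grip 0.6 8.022483140230179
t 16.68 tcpB [-50.619   -0.0428 298.1208] F [0.1464 0.6239 0.4402] grip 0.1 0.0
```

View pics/w6.png

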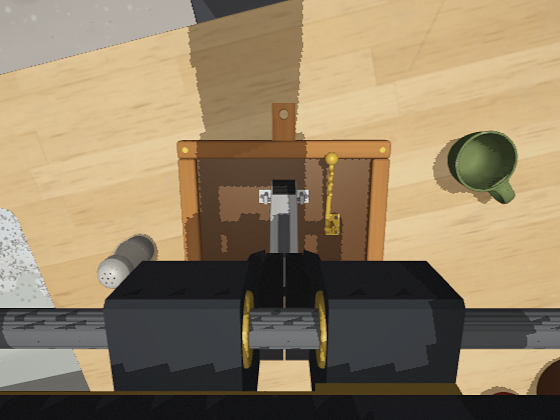

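The leg now slopes up (col 285, rows 195–250) and the ball lies back at (332,158). I'll check the leg angle from depth and fix the pose from the near screws at (185,150) and (382,150).

```bash
python3 - <<'E'
from h import *
f=np.load('pics/w6.npz'); d,K,W=f['d'],f['K'],f['W']
P=[]
for v in range(205,250,4):
    z=d[v,285]; P.append(inb((W@np.append(np.linalg.solve(K,[285,v,1])*z,1))[:3]))
P=np.array(P); k=np.polyfit(P[:,0],P[:,2],1); print(P[::4], 'leg angle',np.arctan(k[0]))
m=cv2.inRange(cv2.cvtColor(f['im'],cv2.COLOR_RGB2HSV),(20,150,90),(35,255,255))
n,l,st,c=cv2.connectedComponentsWithStats(m)
for i in range(1,n):
    if 8<st[i,4]<60 and c[i][1]<170: print(c[i],inb(ray(c[i],K,W,.02)))
print('ball',inb(ray((332,158),K,W,.049)),ball(2.79))
E
```

```text
[[-17.9315   1.7262  37.4645]
 [ -3.1452   1.7012  50.5599]
 [ 11.1598   1.6782  62.6872]] leg angle 0.7282369183550291
[184.4667 149.6333] [ -77.4924 -110.7674   20.    ]
[382.1429 149.5357] [-77.5101 110.4279  20.    ]
ball [-71.3485  50.9615  49.    ] [-71.0273  50.      49.0942]
```

```bash
python3 - <<'E'
from h import *
ctrl.release()
off=np.array([-3,0,-9]); a=ball(2.79)+off
ctrl.move_to(B(a[0],a[1],110),DOWN)
print(ctrl.move_linear(B(*a),vel=.1,guard=8)); 
ctrl.grasp(grasp_force=10); state()
for s in np.linspace(2.79,1.2,8)[1:]:
    ctrl.move_linear(B(*(ball(s)+off)),vel=.12)
    o=ctrl.get_obs(); print(round(s,2),o['ft_force'],round(o['grip_width']*88,1))
ctrl.release(); state(); wrist('w7')
E
```

```text
False
t 20.8 tcpB [-74.0379  49.9252  40.0783] F [ 0.2157 -0.6923  0.2869] grip 12.5 10.00000923871994
2.56 [ 1.4412  1.4576 -1.8623] 12.6
2.34 [-0.5117  0.9139 -0.2234] 12.7
2.11 [-2.0002  1.0332  1.3134] 12.6
1.88 [-1.6089 -0.5063  3.2163] 12.7
1.65 [-1.5294  0.6072  3.6215] 13.0
1.43 [-1.3207 -0.0126  0.3367] 12.8
1.2 [-0.064  -0.8062  2.8887] 12.4
t 24.19 tcpB [ 33.1858  49.9886 101.088 ] F [-0.5698 -0.0455 -0.2274] grip 88.2 0.0
```

View pics/w7.png

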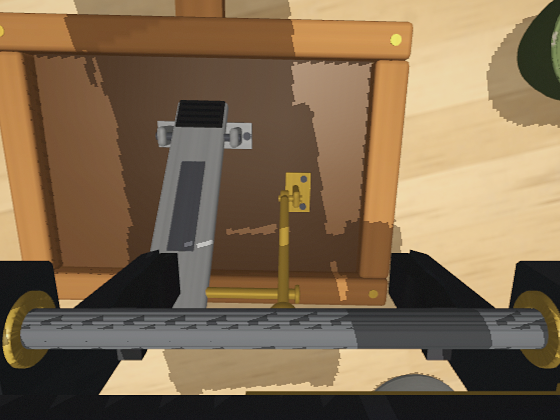

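The stay now appears to lie on the pin at (285,295). I'll back off, shut the fingers and lightly touch the ball to confirm it's seated.

```bash
python3 - <<'E'
from h import *
ctrl.move_linear(B(33,50,180),vel=.2)
ctrl.grasp(grasp_force=10)
b=ball(1.08); ctrl.move_linear(B(b[0]-2,50,125),vel=.2); ctrl.sleep(.2)
print('expect top',b[2]+7, ctrl.move_linear(B(b[0]-2,50,110),vel=.03,guard=4)); state()
ctrl.move_linear(B(b[0]-40,50,160),vel=.2)
ctrl.move_to(B(-65,20,300),DOWN); ctrl.sleep(.2); 
im,d,K,W=wrist('w8'); state()
cv2.imwrite('pics/w8c.png',cv2.resize(im[120:300,170:450,::-1],None,fx=2.5,fy=2.5))
E
```

```text
expect top 113.65362082172001 True
t 27.15 tcpB [ 45.0895  49.9727 113.3288] F [ 1.8501 -0.8589  2.6261] grip 0.3 1.4094502944499254
t 28.53 tcpB [-65.2465  20.0657 298.0511] F [ 0.0912 -0.4789 -0.0581] grip 0.5 0.0
```

View pics/w8.png

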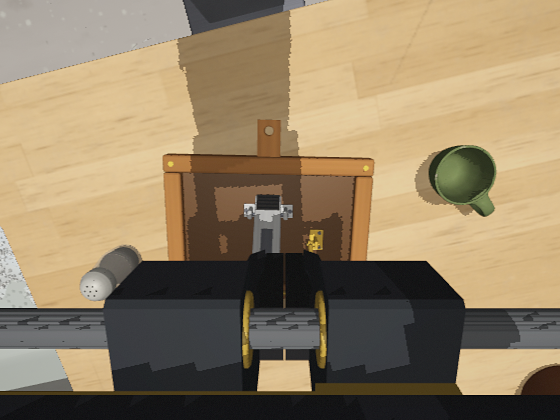

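The ball top was met at 113.3 mm against 113.7 expected, so the stay is seated. The board has turned slightly: the screws are at (170,164) and (366,168), with the tab at (268,138). I'll update the pose from the screws.

```bash
python3 - <<'E'
from h import *
f=np.load('pics/w8.npz'); K,W=f['K'],f['W']
m=cv2.inRange(cv2.cvtColor(f['im'],cv2.COLOR_RGB2HSV),(20,150,90),(35,255,255))
n,l,st,c=cv2.connectedComponentsWithStats(m)
s=[ray(c[i],K,W,.02) for i in range(1,n) if 8<st[i,4]<60 and c[i][1]<190 and 100<c[i][0]<450]
print([inb(p) for p in s])
s.sort(key=lambda p:p[1]); v=s[-1]-s[0]; yaw=-np.arctan2(v[0],v[1])
Cn=(s[0]+s[-1])/2+.078*np.array([np.cos(yaw),np.sin(yaw),0]); print(Cn,yaw)
print('tab end',inb(ray((268,120),K,W,.016)))
b=np.array([-108.5,0,0])/1e3
print('tab world', Cn+R.from_euler('z',yaw).apply(b))
# reach test of the end of the tip-up
for x,z in [(158,182),(97,190)]:
    print(kinematics.ik(Cn*[1,1,0]+R.from_euler('z',yaw).apply([x/1e3,0,z/1e3]),[np.pi,0,yaw+np.pi]))
E
```

```text
[array([ -76.4025, -107.8429,   20.    ]), array([-71.6051, 112.919 ,  20.    ])]
[ 0.5456 -0.0041  0.02  ] -0.24972769133498404
tab end [-124.0746    2.9744   16.    ]
tab world [0.4404 0.0227 0.02  ]
[-0.2307  0.5003  1.3086  0.      1.3327 -1.5518]
[-0.2289  0.3661  1.4778  0.      1.2977 -1.55  ]
```

```bash
sed -i 's/^C=.*/C=np.array([.5456,-.0041,0.]); YAW=-.2497/' h.py; python3 - <<'E'
from h import *
ctrl.release()
ctrl.move_to(B(-108.5,0,70),DOWN)
print(ctrl.move_linear(B(-108.5,0,3),vel=.08,guard=8)); state()
ctrl.grasp(grasp_force=10); state()
def tab(phi):
    a=min(phi,np.pi/2); b=phi-a
    r=lambda p,t:np.array([p[0]*np.cos(t)+p[1]*np.sin(t),-p[0]*np.sin(t)+p[1]*np.cos(t)])
    p=r((-196,10),a)+[87.5,0]
    if b>0: p=r(p-[107.5,0],b)+[107.5,0]
    return p
for g in [4,10,20,30,40,50,60,70,80,87,92,97,102,105,107.5]:
    x,z=tab(np.radians(g)); ctrl.move_linear(B(x,0,z-7),vel=.07)
    o=ctrl.get_obs(); print(g,o['ft_force'],round(o['grip_width']*88,1))
state(); im,_=viewer.camera('scene'); cv2.imwrite('pics/s2.png',cv2.resize(im[130:330,110:410,::-1],None,fx=2.5,fy=2.5))
E
```

```text
False
t 31.77 tcpB [-108.0669    0.039     3.3622] F [-0.63    0.5385  0.7013] grip 88.0 0.0
t 32.73 tcpB [-108.5312   -0.0128    2.9792] F [0.5212 0.6802 0.4855] grip 25.7 10.000187493860722
4 [ 0.3332 -0.0455 -2.4097] 25.8
10 [ 0.7469  0.053  -1.8753] 26.0
20 [ 1.4075  0.1007 -1.8409] 25.5
30 [ 0.6033 -0.7885 -2.5068] 25.6
40 [ 0.5396 -0.5014 -3.0784] 26.0
50 [ 1.0189  0.002  -1.3828] 25.5
60 [-0.14   0.478 -0.068] 25.6
70 [-0.8361 -0.9887  1.6425] 25.5
80 [-0.4366 -0.2293  2.329 ] 26.0
87 [-0.8801 -0.1003  3.3889] 25.8
92 [-1.1156 -0.5942  3.7941] 25.5
97 [-0.1001 -0.7729  3.487 ] 25.7
102 [ 0.1061 -1.9627  4.6767] 25.9
105 [ 0.7347 -2.7592  4.6179] 25.9
107.5 [ 1.5617 -1.725   5.4196] 25.9
t 40.25 tcpB [157.3128  -0.0118 183.1463] F [ 1.5617 -1.725   5.4196] grip 25.9 10.000327572925016
```

View pics/s2.png

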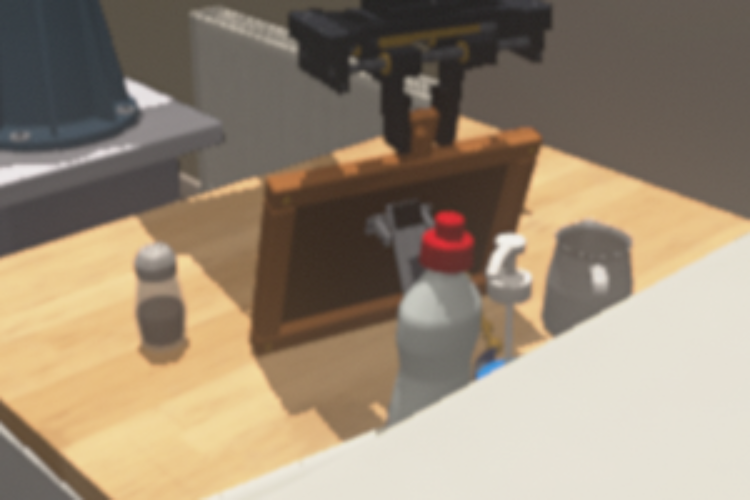

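The board stands in the grip, leaning back, and the bystanders haven't moved. I'll release it and check.

```bash
python3 - <<'E'
from h import *
ctrl.release()
p=np.array(ctrl.get_obs()['ee_pos']); ctrl.move_linear(p+[0,0,.12],vel=.1)
q=B(40,0,0); ctrl.move_to([q[0],q[1],.33],DOWN); ctrl.sleep(1); state()
T,dd=viewer.camera('top'); S,ds=viewer.camera('scene')
K,W=cam('scene')
# face tilt from scene/back panel is hard; use wrist depth on the slate face
im,d,Kw,Ww=wrist('w9')
a=cv2.resize(S[130:330,110:410,::-1],(600,400)); b=cv2.resize(im[:,:,::-1],None,fx=.0+.5,fy=.5)
out=np.zeros((600,600,3),np.uint8); out[:400]=a; out[400:,:280]=b[:200]; out[400:,290:590]=T[110:310,150:450,::-1]
cv2.imwrite('pics/f.png',out)
E
```

```text
t 44.21 tcpB [ 39.9926   0.0156 330.072 ] F [-0.1635 -0.6208  0.3291] grip 88.2 0.0
```

View pics/f.png

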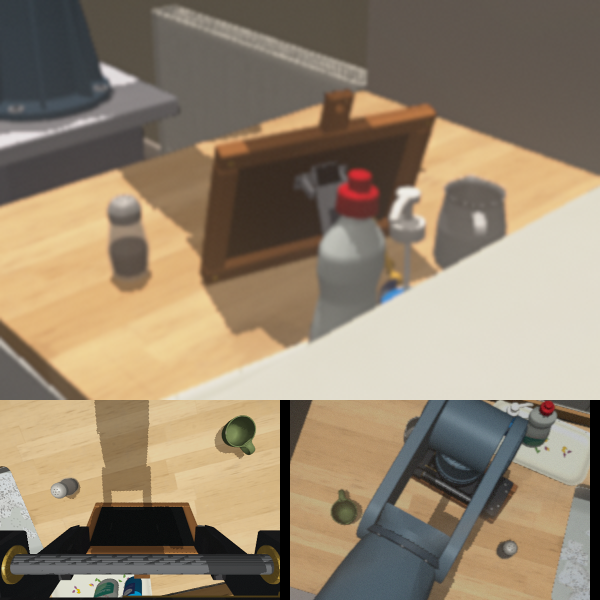

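The board stands by itself with the gripper clear, and its slate shows at (145,525). I'll check the lean from depth, then hand in.

```bash
python3 - <<'E'
from h import *
f=np.load('pics/w9.npz'); d,K,W=f['d'],f['K'],f['W']
v,u=np.mgrid[235:285:4,220:350:6]; v=v.ravel();u=u.ravel();z=d[v,u]
P=(np.linalg.solve(K,np.array([u,v,np.ones_like(u)]))*z).T@W[:3,:3].T+W[:3,3]
n=np.linalg.svd(P-P.mean(0))[2][2]; n*=np.sign(n[0]); lean=np.degrees(np.arcsin(-n[2])); print('lean deg',lean,P[:,2].min(),P[:,2].max())
if 14.5<lean<22.5: print(order.finish_job())
E
```

```text
lean deg -8.937538206485316 0.06859335865554217 0.4775190348352041
```

```bash
python3 - <<'E'
from h import *
f=np.load('pics/w9.npz'); d,K,W=f['d'],f['K'],f['W']
v,u=np.mgrid[215:300:3,215:360:5]; v=v.ravel();u=u.ravel();z=d[v,u]
P=(np.linalg.solve(K,np.array([u,v,np.ones_like(u)]))*z).T@W[:3,:3].T+W[:3,3]
P=P[(P[:,2]<.16)&(P[:,2]>.03)]
for _ in range(3):
    c=P.mean(0); n=np.linalg.svd(P-c,full_matrices=False)[2][2]; n*=np.sign(n[0]); r=abs((P-c)@n); P=P[r<=max(.002,2*r.std())]
lean=np.degrees(np.arcsin(-n[2])); print('lean',lean,len(P),r.std(),n)
if 14.5<lean<22.5: print(order.finish_job())
E
```

```text
lean 17.754315405431598 772 0.00032201729863125424 [ 0.9226 -0.2362 -0.3049]
the job is handed in; nothing more can be done
None
```

I handed the job in with the memo board standing on its locked kickstand, leaning back about 17.8° (measured from depth), the gripper clear and no sign in the images that the shaker, jug or cup had moved; I have not seen the judge's verdict.

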